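Weed the worn-out bag clips out of the clip rack

ROBOT

A 6-joint arm with a two-finger parallel gripper is mounted at the origin on the work surface; the furniture and walls round the work are solid. World frame = base frame: x ahead of the robot, y to its left, z up, the work surface at z = 0. Lengths are in m, angles in degrees, forces in N, time in s.
With the tool pointing down it reaches from about 0.35 to 0.875 m from the base axis. Payload 4.2 kg.
Tool frame: the origin (TCP) lies on the centre line of the jaws, within the pads' length; the fingertips stand 25 mm ahead of it and the grasp point (between the pads) lies 6 mm ahead of it; z points along the fingers, y is the line along which they close (so a half turn about z gives the same grasp; the last joint's range is limited). The gripper opens to 87 mm and grips with 3 to 60 N. Pads are 19 mm wide; open, the fingers measure 117 mm over their backs; the gripper's body (75 mm by 190 mm) begins 51 mm behind the grasp point.
Start: joints at [85.176, 22.042, 0.453, 0, -68.411, -14.817], TCP at [0.21, 0.589, 0.211] pointing down, gripper open.
Joint ranges: [-179.83, 179.83], [-69.29, 118.12], [-61.27, 80.66], [-181.25, 117.63], [-171.15, -9.14], [-177.46, 177.46]. Speed limits (degrees/s): [159.86, 159.86, 180, 180, 180, 180].

INTERFACE

Orientations are given as a 3x3 rotation matrix whose columns are the frame's x, y, z axes.
In Python, from station import r gives the robot as it stands.
- The arm moves only by the tool move_arm, never from a script. Its argument "series" is a list of rows, each an object with "grip": the opening, from 0 (shut) to 1 (fully open); "xyz": the shift along the tool's x, y, z in mm, a list of three; "angular": the turn, a rotation vector about the tool's x, y, z in rad, a list of three. A call has 1 to 10 rows; each row is the pose to reach, as a shift and turn from the pose commanded when the call began, along the tool's axes at that moment; what a row does not reach only later rows make up. A row lasts 1/10 s, in which the tool goes at most 50 mm and 8.59 degrees, less where a joint would pass 70% of its speed; a pose out of reach is approached as far as the arm can. A call with a gripper value outside its range is refused whole. The fingers move at their own pace and stop on an object; the grip force is fixed at half the most. Time passes only in rows, so rows that repeat a pose let the fingers close. It gives the time, the measured TCP pose, the force, the opening and the grip force at its end, in the units of the state.
- r.sense(): the state, without advancing time (a new reading comes with each control period).
- r.capture(name): name is "scene" or "top" or "wrist"; returns a dict with "img" (420x560x3 uint8, red, green, blue), "camera_matrix" (3x3 intrinsics, pixels), "rvec" (rotation vector, rad) and "tvec" (3), from world to camera coordinates, as OpenCV has them; the wrist camera has in their place "hand_eye" (4x4, takes a point from camera to tool coordinates, whose origin is the TCP and whose axes are the flange's). Camera axes: x right, y down, z forward; pixel columns grow to the right and rows downward; lengths in m; the calibration is good to about 2 mm. The wrist camera is an equidistant fisheye: a pixel r from the principal point sees the ray r / f radians off the axis. A picture is of the moment at which its call begins: read the wrist's pose just before it. There is no depth.
- r.finish_job(): hands the job in; it is judged then, once.
The state is a dict: "time_s": time; "joints": joint angles; "joint_velocities": joint speeds; "effort": joint torques, N m; "tcp_pos": TCP position; "ee_rot": TCP orientation; "wrist_force": force on the tool from outside, world axes, zero at the start; "moment": the same for the moment, N m; "gripper_width": opening from 0.0 (shut) to 1.0 (fully open); "gripper_force": force on a finger pad.
Only numpy, scipy, OpenCV 4.12 (cv2) and the standard library are available. Lean on these libraries where they do the work, as an engineer would, in place of code of your own. Each camera call takes 0.05 s, during which the arm holds its last target. There are 200 camera calls.

TASK

Some of the teal bag clips on the rack have lost their spring. Squeeze each one to feel how stiff it is: put every clip that gives way at a light squeeze into the white bowl, and leave the stiff ones clipped upright on the rack's strip. Leave the bowl standing on the table and do not disturb the jar, the mug and the lemon.

Things in the scene. Friction and masses are not known exactly. Their poses are not given: they have to be found in the camera images.
- clip_1: one of five teal bag clips that look exactly alike (40 g), each like a clothes peg, parked jaws down on the rack's strip in any order; which and how many are weak is known only by feel. Origin on its steel hinge pin; x across the two handles (the direction to squeeze), y along the pin, z up between the handles
- clip_2: bag clip as clip_1. Of every clip: jaws reach 28 mm below the pin, 34 mm wide (y), and grip the 4 mm strip. Handles rise to 38 mm above the pin, 24 mm wide (y), flat outer faces 13 to 37 mm above it; on the strip they flare to 34 mm over their outsides at the top
- clip_3: bag clip as clip_1. Of every clip: squeezed right home, the handles stand parallel, 24 mm over their outsides, and the jaw tips open to about 11 mm, so that it lifts off; let go off the strip it shuts to 39 mm over the handles
- clip_4: bag clip as clip_1. Of every clip: squeezed near the top of the handles, a sound clip does not budge below 12 N and takes 18 to 23 N to go home; one gone weak goes right home at 3 to 7 N
- clip_5: bag clip as clip_1. Of every clip: its two plastic halves turn on the pin against a coil spring; a sound one pinches the strip with 20 N or more a side, a weak one with under 8 N
- rack: fixed clip rack: beech foot 78 x 252 x 18 mm with an upright aluminium strip 4 mm thick and 232 mm long along the rack's y, its top edge 70 mm above the table; origin under the centre of the foot. The clips stand on the strip 38 to 54 mm apart, their hinge pins 74 mm above the table, their x along the rack's x
- bowl: loose white bowl for the rejects, 170 mm across at the rim, 52 mm high, open on top, inner floor less than 12 mm up, 0.3 to 0.5 kg; origin under the centre of its foot
- honey_jar: bystander: glass jar with red lid, 60 mm across, 85 mm high; origin under its centre
- mug: bystander: white mug, about 82 mm across, 91 mm high, with a handle; origin under it
- lemon: bystander: yellow lemon, 72 x 57 x 58 mm; origin under its centre
There are look-alikes about, which are no part of the job. What is shaped like the clip_4 but red is not meant.

How it is judged:
By the outcome, as a careful person would: the job done as asked, in the order asked, and still so for the second after the job is handed in, with the robot touching nothing.
It also fails if it takes over 61 s, if anything falls off the work surface, if the arm or the gripper's body presses on something with over 40 N, if the wrist force passes 120 N, or if a joint passes its speed limit or range.

## Working session

There is one attempt and no reset: what is moved stays moved. The work goes in short steps, Python scripts to look and compute and a tool call to move; the robot and the scene stay as the last step left them, time stands still between calls to the robot, and variables do not carry over. Pictures are saved under pics/ and viewed, at most 10 in all, crops included, and the job is handed in when it is done.

Besides the shell and the picture viewer there is one more tool, called as name(argument=value, ...) on one line, values as JSON. move_arm: Moves the arm, as the interface text tells. Its arguments: {"type":"object","properties":{"series":{"type":"array"}},"required":["series"]}

```bash
mkdir -p pics
python3 - <<'E'
from station import r
import cv2,numpy as np
s=r.sense();print(s)
for n in("scene","top","wrist"):
    c=r.capture(n);cv2.imwrite(f"pics/{n}0.png",c["img"][...,::-1]);np.savez(f"{n}0.npz",**c)
    print({k:v for k,v in c.items() if k!="img"})
E
```

```text
{'time_s': 0.0, 'joints': array([ 8.51755945e+01,  2.20923419e+01,  3.78177661e-01, -2.97766038e-02,
       -6.84106934e+01, -1.48176436e+01]), 'joint_velocities': array([-0.06921086, -0.00530529,  0.01359295,  0.03170156, -0.103827  ,
        0.02284589]), 'effort': array([-3.48071053e-04, -3.90656984e+01,  1.87403280e+01,  4.21979517e+00,
        1.10317388e-02, -1.98970829e-04]), 'tcp_pos': array([0.20984496, 0.58803889, 0.20943   ]), 'ee_rot': array([[ 9.41746570e-01, -3.36322696e-01, -6.64797995e-04],
       [-3.36323341e-01, -9.41744164e-01, -2.13076687e-03],
       [ 9.05556275e-05,  2.23022948e-03, -9.99997509e-01]]), 'wrist_force': array([0.51791169, 0.29178522, 0.25500831]), 'moment': array([0.01943984, 0.00020208, 0.00466505]), 'gripper_force': 0.0, 'gripper_width': 0.9986097887759885}
{'camera_matrix': array([[508.77090681,   0.        , 273.44673908],
       [  0.        , 508.77090681, 203.65370264],
       [  0.        ,   0.        ,   1.        ]]), 'rvec': array([ 1.95097628, -0.89755034,  0.52154625]), 'tvec': array([-0.32677148,  0.26685094,  0.92075968])}
{'camera_matrix': array([[425.37336858,   0.        , 283.37448155],
       [  0.        , 425.37336858, 212.48050415],
       [  0.        ,   0.        ,   1.        ]]), 'rvec': array([ 2.16423319, -2.16341582,  0.06357744]), 'tvec': array([0.03046988, 0.55612146, 1.14310907])}
{'camera_matrix': array([[325.1922621 ,   0.        , 280.61629069],
       [  0.        , 325.1922621 , 207.54074752],
       [  0.        ,   0.        ,   1.        ]]), 'hand_eye': array([[ 7.35097825e-04, -9.60027962e-01, -2.79903147e-01,
         7.73137479e-02],
       [ 9.99999477e-01,  5.06703445e-04,  8.88335725e-04,
        -5.20669700e-04],
       [-7.10999247e-04, -2.79903653e-01,  9.60027833e-01,
        -1.74862918e-01],
       [ 0.00000000e+00,  0.00000000e+00,  0.00000000e+00,
         1.00000000e+00]])}
```

View pics/top0.png

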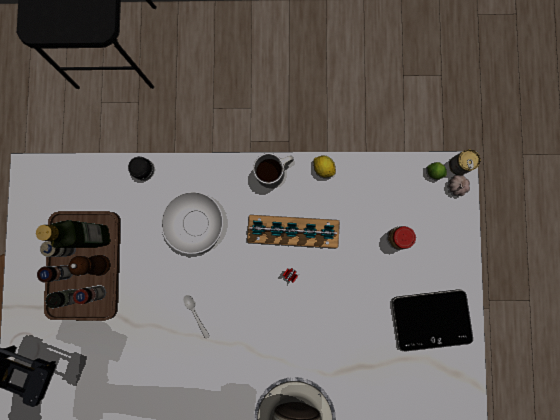

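View pics/scene0.png

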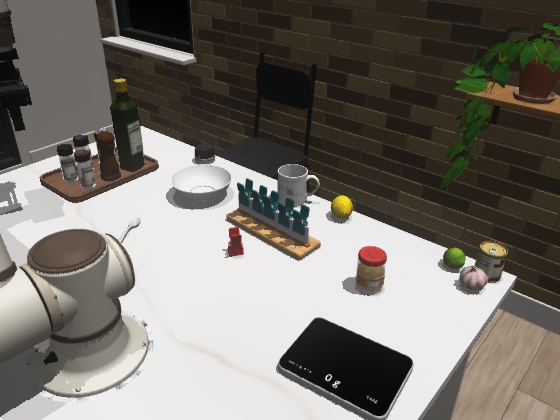

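The top view shows the rack at (294,232) with five teal clips, the bowl at (193,223), the mug at (269,170), the lemon at (324,167), the jar at (402,238) and the red look-alike at (289,276). The scene view agrees.

```bash
cat > h.py <<'E'
import numpy as np,cv2
def back(c,px,z):
    R=cv2.Rodrigues(c["rvec"])[0];K=c["camera_matrix"];o=-R.T@c["tvec"]
    d=(R.T@np.linalg.inv(K)@np.c_[np.atleast_2d(px),np.ones(len(np.atleast_2d(px)))].T).T
    return o+d*((z-o[2])/d[:,2])[:,None]
def wback(c,tp,tr,px,z):
    px=np.atleast_2d(px).astype(float);K=c["camera_matrix"];v=(px-K[:2,2])/K[0,0];t=np.linalg.norm(v,axis=1)
    d=np.c_[v*(np.sin(t)/t)[:,None],np.cos(t)];H=c["hand_eye"]
    o=tp+tr@H[:3,3];d=(tr@H[:3,:3]@d.T).T
    return o+d*((z-o[2])/d[:,2])[:,None]
E
python3 - <<'E'
from h import *
c=dict(np.load("top0.npz"));im=c["img"]
hsv=cv2.cvtColor(im,cv2.COLOR_RGB2HSV)
m=cv2.inRange(hsv,(80,60,20),(105,255,255));m[:205]=0;m[255:]=0;m[:,:240]=0;m[:,350:]=0
n,l,st,ce=cv2.connectedComponentsWithStats(m)
for i in range(1,n):
    if st[i,4]>5: print(st[i],ce[i],back(c,ce[i],.1)[0])
# foot
w=cv2.inRange(hsv,(8,70,70),(25,255,255));w[:205]=0;w[255:]=0;w[:,:240]=0;w[:,350:]=0
ys,xs=np.nonzero(w);rc=cv2.minAreaRect(np.c_[xs,ys].astype(np.float32));print(rc,back(c,cv2.boxPoints(rc),.018),back(c,rc[0],.018))
b=cv2.inRange(hsv,(0,0,120),(180,40,255))
print("bowl",back(c,[[162,223],[223,223],[193,193],[193,254],[193,223]],.052),"floor",back(c,[196,223],.01))
big=cv2.resize(im[185:285,155:355],None,fx=4,fy=4,interpolation=cv2.INTER_CUBIC);cv2.imwrite("pics/c0.png",big[...,::-1])
E
```

```text
[253 221   9   2  12] [257.25       221.33333333] [0.52681023 0.09561104 0.1       ]
[273 222   8   2  16] [276.5 222.5] [0.52380251 0.04615713 0.1       ]
[288 223   8   2  14] [291.92857143 223.42857143] [0.52141501 0.00662729 0.1       ]
[252 224  13  11  75] [257.78666667 229.53333333] [0.50576016 0.09408797 0.1       ]
[271 225  12  11  73] [276.24657534 230.56164384] [0.50314225 0.04674453 0.1       ]
[307 224   8   2  16] [310.5 224.5] [ 0.51866721 -0.04083013  0.1       ]
[325 225   9   2  17] [328.76470588 225.52941176] [ 0.51603459 -0.08737215  0.1       ]
[286 226   4   4   7] [287.57142857 227.28571429] [0.51153375 0.01777356 0.1       ]
[291 226   7   4  15] [294.2 227.6] [0.51073195 0.00082201 0.1       ]
[304 227  13  11  82] [309.92682927 232.52439024] [ 0.498164   -0.03928905  0.1       ]
[321 228  13  11  81] [327.59259259 233.66666667] [ 0.49527588 -0.08423477  0.1       ]
[285 231  13   6  51] [291.31372549 233.41176471] [0.49587503 0.00820166 0.1       ]
((292.8707275390625, 230.82225036621094), (91.07621002197266, 27.84991455078125), 3.4336304664611816) [[ 0.47527905  0.13196685  0.018     ]
 [ 0.55199485  0.12803727  0.018     ]
 [ 0.53678494 -0.12243012  0.018     ]
 [ 0.46068913 -0.11714989  0.018     ]] [[0.50605503 0.0046731  0.018     ]]
bowl [[0.52553197 0.35717409 0.052     ]
 [0.5255092  0.1920264  0.052     ]
 [0.60685353 0.27471256 0.052     ]
 [0.4425191  0.27141615 0.052     ]
 [0.52552037 0.27308109 0.052     ]] floor [[0.52811929 0.27482804 0.01      ]]
```

View pics/c0.png

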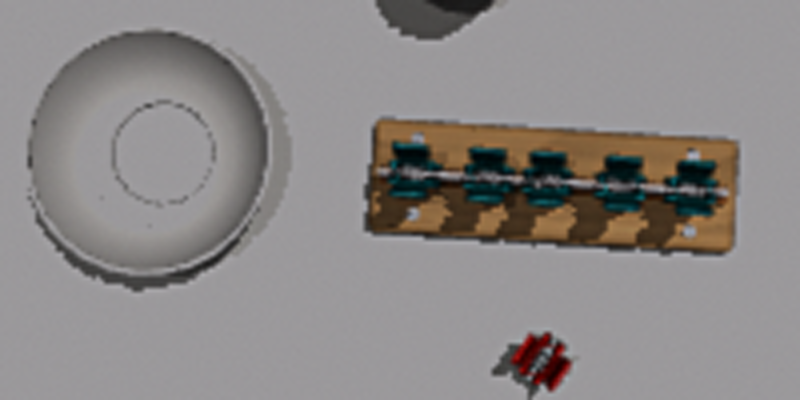

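move_arm(series=[{"grip": 1,"xyz": [182,241,-40],"angular": [0,0,0.7]},{"grip": 1,"xyz": [182,241,-40],"angular": [0,0,0.7]},{"grip": 1,"xyz": [182,241,-40],"angular": [0,0,0.7]},{"grip": 1,"xyz": [182,241,-40],"angular": [0,0,0.7]},{"grip": 1,"xyz": [182,241,-40],"angular": [0,0,0.7]},{"grip": 1,"xyz": [477,443,-40],"angular": [0,0,1.287]},{"grip": 1,"xyz": [477,443,-40],"angular": [0,0,1.287]},{"grip": 1,"xyz": [477,443,-40],"angular": [0,0,1.287]},{"grip": 1,"xyz": [477,443,-40],"angular": [0,0,1.287]},{"grip": 1,"xyz": [477,443,-40],"angular": [0,0,1.287]}])

```text
time_s: 1.15
tcp_pos: [0.4229, 0.1419, 0.248]
ee_rot: [[-0.061, -0.998, 0.0], [-0.998, 0.061, 0.001], [-0.001, -0.0, -1.0]]
wrist_force: [0.7, 0.6, 0.2]
gripper_width: 0.998
gripper_force: 0.0
```

move_arm(series=[{"grip": 0.8,"xyz": [132,-90,0],"angular": [0,0,0]},{"grip": 0.8,"xyz": [132,-90,0],"angular": [0,0,0]},{"grip": 0.8,"xyz": [132,-90,0],"angular": [0,0,0]},{"grip": 0.8,"xyz": [132,-90,0],"angular": [0,0,0]},{"grip": 0.8,"xyz": [132,-90,0],"angular": [0,0,0]},{"grip": 0.8,"xyz": [132,-90,0],"angular": [0,0,0]}])

```text
time_s: 1.75
tcp_pos: [0.5039, 0.0072, 0.2475]
ee_rot: [[-0.059, -0.998, -0.001], [-0.998, 0.059, 0.0], [-0.0, 0.001, -1.0]]
wrist_force: [-0.7, 0.1, 0.4]
gripper_width: 0.801
gripper_force: 0.0
```

Run:
```python
from station import r
from h import *
s=r.sense();c=r.capture("wrist");print(s["tcp_pos"],s["ee_rot"],s["gripper_width"],s["joints"])
np.savez("w1.npz",tp=s["tcp_pos"],tr=s["ee_rot"],**c)
cv2.imwrite("pics/w1.png",cv2.resize(c["img"],(800,600),interpolation=cv2.INTER_CUBIC)[...,::-1])
```

```text
[0.50385623 0.0071968  0.24746733] [[-5.88853443e-02 -9.98264407e-01 -8.30296846e-04]
 [-9.98264742e-01  5.88852025e-02  1.94116883e-04]
 [-1.44887777e-04  8.40286706e-04 -9.99999636e-01]] 0.8010876972650676 [ 1.92897972e+01  8.66937832e+00 -1.26049799e+01 -2.81221716e-02
 -6.87668717e+01 -2.26554340e+01]
```

View pics/w1.png

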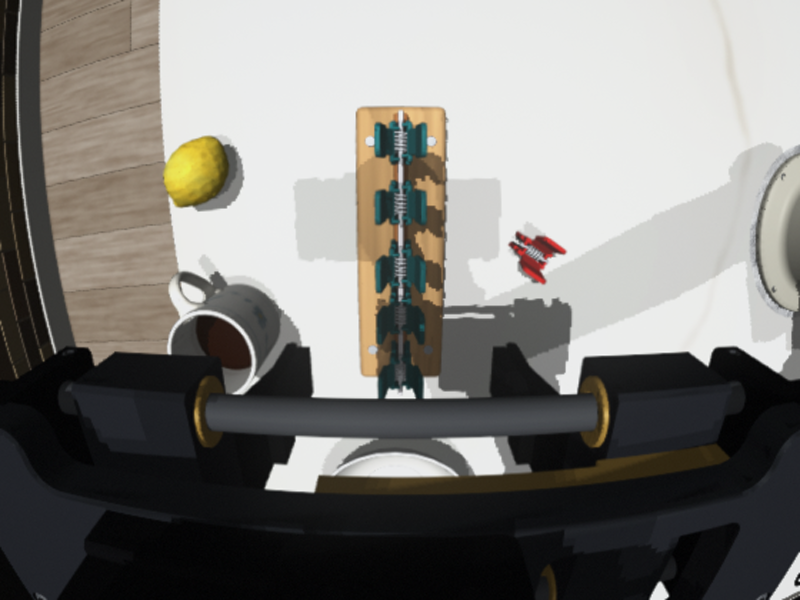

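The wrist view shows the pins (springs) of the five clips at about (400,142), (400,206), (401,270), (402,321) and (401,375). The strip is upright in the picture and the gripper lies squarely across it.

Run:
```python
from h import *
c=dict(np.load("w1.npz"))
P=wback(c,c["tp"],c["tr"],np.array([[400,142],[400,206],[401,270],[402,321],[401,375],[402,112],[401,380]])*.7,.074)
print(P);print((P-c["tp"])@c["tr"]*1000)
t=dict(np.load("top0.npz"))
Q=back(t,np.array([[694,187],[622,184],[548,178],[488,176],[414,172]])/4+[155-.375,185-.375],.08);print(Q)
s=dict(np.load("scene0.npz"))
im=s["img"][170:265,220:330];cv2.imwrite("pics/s0.png",cv2.resize(im,None,fx=6,fy=6,interpolation=cv2.INTER_CUBIC)[...,::-1])
```

```text
[[ 0.49932332 -0.08645578  0.074     ]
 [ 0.50212894 -0.0384592   0.074     ]
 [ 0.50424461  0.01076257  0.074     ]
 [ 0.50586027  0.0521936   0.074     ]
 [ 0.50941232  0.09959722  0.074     ]
 [ 0.4965364  -0.10898813  0.074     ]
 [ 0.50968248  0.10424283  0.074     ]]
[[ 93.78212566  -1.13547491 173.45285319]
 [ 45.70361556  -1.10993399 173.45984064]
 [ -3.55732105  -0.32350231 173.46763878]
 [-45.01159203   0.50332005 173.47433977]
 [-92.54212552  -0.25119338 173.48059236]
 [116.43948235   0.31978824 173.45079325]
 [-97.19558269  -0.24732666 173.48126983]]
[[ 0.50195957 -0.08717485  0.08      ]
 [ 0.50389008 -0.04051295  0.08      ]
 [ 0.50777843  0.00757391  0.08      ]
 [ 0.50907187  0.04666457  0.08      ]
 [ 0.51167211  0.09499967  0.08      ]]
```

View pics/s0.png

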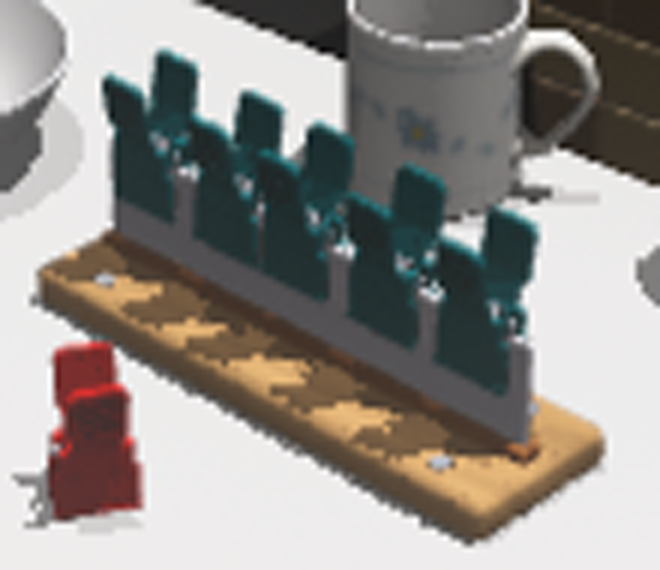

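The scene crop shows five teal clips upright on the strip, all with the same orientation, and the red one on the table. I'll test the middle clip first.

move_arm(series=[{"grip": 0.7,"xyz": [-2,-1,50],"angular": [0,0,0]},{"grip": 0.6,"xyz": [-2,-1,90],"angular": [0,0,0]},{"grip": 0.6,"xyz": [-2,-1,120],"angular": [0,0,0]},{"grip": 0.5,"xyz": [-2,-1,135],"angular": [0,0,0]},{"grip": 0.42,"xyz": [-2,-1,135],"angular": [0,0,0]},{"grip": 0.42,"xyz": [-2,-1,135],"angular": [0,0,0]}])

```text
time_s: 2.4
tcp_pos: [0.5058, 0.0099, 0.1136]
ee_rot: [[-0.056, -0.998, 0.001], [-0.998, 0.056, 0.0], [-0.0, -0.001, -1.0]]
wrist_force: [0.6, -0.0, 1.0]
gripper_width: 0.446
gripper_force: 0.0
```

move_arm(series=[{"grip": 0.37,"xyz": [0,0,0],"angular": [0,0,0]},{"grip": 0.37,"xyz": [0,0,0],"angular": [0,0,0]},{"grip": 0.37,"xyz": [0,0,0],"angular": [0,0,0]}])

```text
time_s: 2.7
tcp_pos: [0.506, 0.0089, 0.1137]
ee_rot: [[-0.059, -0.998, 0.002], [-0.998, 0.059, 0.001], [-0.001, -0.002, -1.0]]
wrist_force: [0.7, -0.3, -0.1]
gripper_width: 0.374
gripper_force: 0.0
```

move_arm(series=[{"grip": 0.35,"xyz": [0,0,0],"angular": [0,0,0]},{"grip": 0.34,"xyz": [0,0,0],"angular": [0,0,0]},{"grip": 0.34,"xyz": [0,0,0],"angular": [0,0,0]},{"grip": 0.34,"xyz": [0,0,0],"angular": [0,0,0]}])

```text
time_s: 3.1
tcp_pos: [0.5055, 0.0086, 0.1127]
ee_rot: [[-0.059, -0.998, -0.0], [-0.998, 0.059, -0.0], [0.0, 0.0, -1.0]]
wrist_force: [-0.6, -0.8, -0.3]
gripper_width: 0.344
gripper_force: 0.0
```

move_arm(series=[{"grip": 0.32,"xyz": [0,0,0],"angular": [0,0,0]},{"grip": 0.31,"xyz": [0,0,0],"angular": [0,0,0]},{"grip": 0.31,"xyz": [0,0,0],"angular": [0,0,0]},{"grip": 0.31,"xyz": [0,0,0],"angular": [0,0,0]}])

```text
time_s: 3.5
tcp_pos: [0.5055, 0.0087, 0.1127]
ee_rot: [[-0.059, -0.998, -0.0], [-0.998, 0.059, -0.0], [0.0, 0.0, -1.0]]
wrist_force: [-0.7, -1.0, -0.2]
gripper_width: 0.313
gripper_force: 0.0
```

Run:
```python
from station import r
from h import *
s=r.sense();c=r.capture("wrist");d=r.capture("scene");print(s)
a=cv2.resize(c["img"],(560,420));b=cv2.resize(d["img"][160:260,200:340],(560,400),interpolation=cv2.INTER_CUBIC)
b=cv2.copyMakeBorder(b,0,20,0,0,cv2.BORDER_CONSTANT)
cv2.imwrite("pics/w2.png",cv2.resize(np.hstack([a,b]),(800,300))[...,::-1])
```

```text
{'time_s': 3.5, 'joints': array([ 1.94102253e+01,  1.61675525e+01, -2.39812463e+01,  4.38829067e-04,
       -4.98529513e+01, -2.27903595e+01]), 'joint_velocities': array([-0.00224374,  0.01070474,  0.06200456, -0.03497293, -0.09546224,
        0.06546819]), 'effort': array([-3.34187680e-03, -3.04610503e+01,  1.54125166e+01,  3.47341955e+00,
        3.66857828e-03, -1.98674485e-05]), 'tcp_pos': array([0.50554067, 0.00869859, 0.11273196]), 'ee_rot': array([[-5.89553281e-02, -9.98260622e-01, -2.68634626e-05],
       [-9.98260622e-01,  5.89553285e-02, -1.56727984e-05],
       [ 1.72292817e-05,  2.58927419e-05, -1.00000000e+00]]), 'wrist_force': array([-0.65260767, -0.95297921, -0.18243274]), 'moment': array([ 0.08052339, -0.04607702,  0.03213902]), 'gripper_force': 0.0, 'gripper_width': 0.3133596201641339}
```

View pics/w2.png

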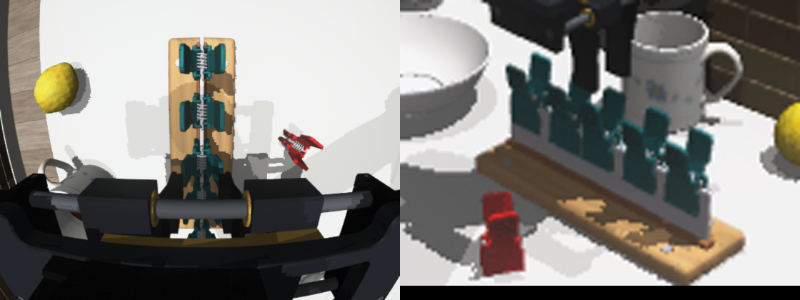

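Run:
```python
from station import r
from h import *
s=r.sense();d=r.capture("scene");im=d["img"].copy()
tp,tr=s["tcp_pos"],s["ee_rot"]
pts=np.array([tp+tr@np.array(v) for v in([0,.0136,.025],[0,-.0136,.025],[0,0,.006])]+[[.5045,.0095,.074],[.4993,-.087,.074],[.511,.097,.074],[.5062,.0096,.112]])
px=cv2.projectPoints(pts,d["rvec"],d["tvec"],d["camera_matrix"],None)[0][:,0];print(px)
x0,y0=200,120;b=cv2.resize(im[y0:y0+120,x0:x0+150],None,fx=5,fy=5,interpolation=cv2.INTER_CUBIC)
for i,p in enumerate(px):
    q=tuple(int(v) for v in (p-[x0,y0]+.5)*5);cv2.circle(b,q,3,(255,0,0) if i<3 else (255,255,0),-1)
cv2.imwrite("pics/s3.png",b[...,::-1])
```

```text
[[267.22336354 203.50271254]
 [275.13827524 199.39895559]
 [271.24392044 194.50349777]
 [270.64052684 206.44610639]
 [301.17215731 221.51047753]
 [245.81015389 193.68990499]
 [271.13889546 192.34809837]]
```

View pics/s3.png

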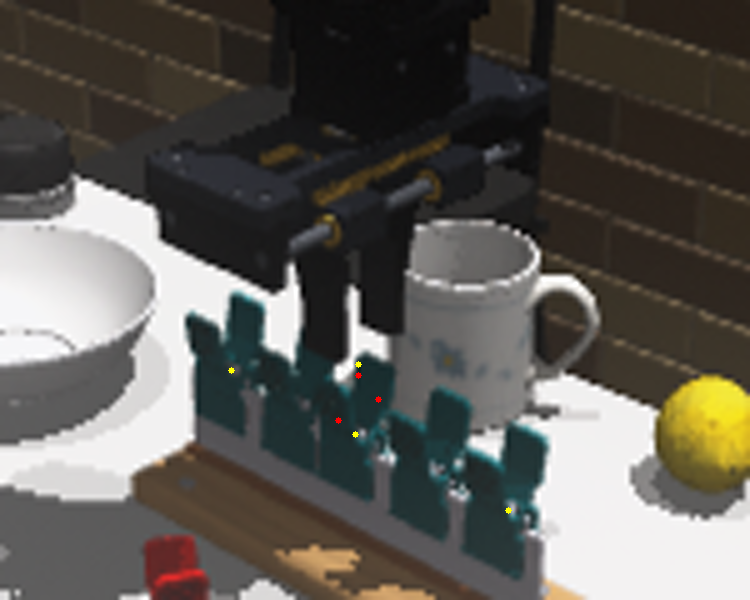

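move_arm(series=[{"grip": 0.5,"xyz": [0,0,0],"angular": [0,0,0]},{"grip": 0.6,"xyz": [0,0,0],"angular": [0,0,0]},{"grip": 0.6,"xyz": [0,0,10],"angular": [0,0,0]},{"grip": 0.6,"xyz": [0,0,20],"angular": [0,0,0]},{"grip": 0.6,"xyz": [0,0,27],"angular": [0,0,0]},{"grip": 0.6,"xyz": [0,0,27],"angular": [0,0,0]}])

```text
time_s: 4.25
tcp_pos: [0.5043, 0.0084, 0.084]
ee_rot: [[-0.059, -0.998, -0.004], [-0.998, 0.059, -0.001], [0.001, 0.003, -1.0]]
wrist_force: [-0.1, 0.1, 0.2]
gripper_width: 0.594
gripper_force: 0.0
```

Run:
```python
from station import r
from h import *
s=r.sense();d=r.capture("scene");im=d["img"].copy();print(s["tcp_pos"],s["wrist_force"],s["gripper_width"])
x0,y0=220,140;b=cv2.resize(im[y0:y0+100,x0:x0+100],None,fx=6,fy=6,interpolation=cv2.INTER_CUBIC)
b=cv2.convertScaleAbs(b,alpha=2.2,beta=10)
cv2.imwrite("pics/s4.png",b[...,::-1])
```

```text
[0.50434615 0.00837855 0.08403561] [-0.10432937  0.05933405  0.18272736] 0.5940717798127628
```

View pics/s4.png

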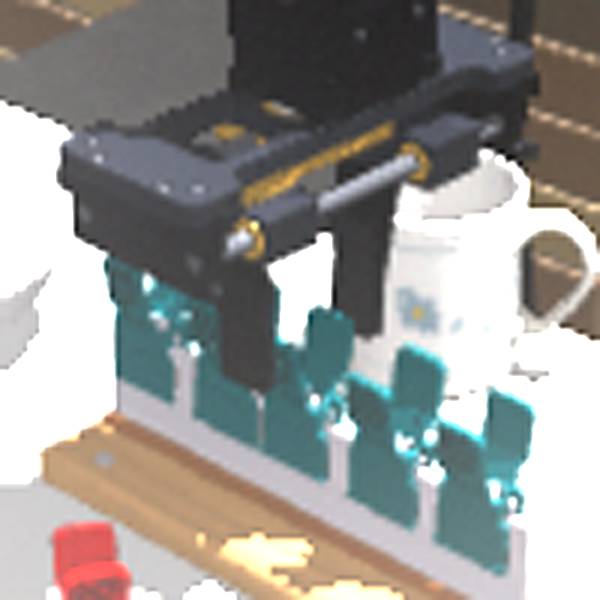

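The fingers now straddle clip C, with tips around (245,385) and (365,335). That puts them about 17 mm above the pin, so the real tips sit about 32 mm higher than the stated offset. I'll go 4 mm lower and squeeze gently.

move_arm(series=[{"grip": 0.5,"xyz": [0,0,4],"angular": [0,0,0]},{"grip": 0.42,"xyz": [0,0,4],"angular": [0,0,0]},{"grip": 0.4,"xyz": [0,0,4],"angular": [0,0,0]},{"grip": 0.38,"xyz": [0,0,4],"angular": [0,0,0]},{"grip": 0.37,"xyz": [0,0,4],"angular": [0,0,0]},{"grip": 0.37,"xyz": [0,0,4],"angular": [0,0,0]}])

```text
time_s: 4.9
tcp_pos: [0.5051, 0.0086, 0.0821]
ee_rot: [[-0.059, -0.998, -0.001], [-0.998, 0.059, -0.0], [0.0, 0.001, -1.0]]
wrist_force: [-2.7, 0.8, 4.3]
gripper_width: 0.377
gripper_force: 14.9
```

C is stiff: 14.9 N with the handles barely moved. The opened fingers can slide along the row without lifting, so on to B.

move_arm(series=[{"grip": 0.5,"xyz": [0,0,0],"angular": [0,0,0]},{"grip": 0.6,"xyz": [0,0,0],"angular": [0,0,0]},{"grip": 0.6,"xyz": [24,0,0],"angular": [0,0,0]},{"grip": 0.6,"xyz": [48,0,0],"angular": [0,0,0]},{"grip": 0.5,"xyz": [48,0,0],"angular": [0,0,0]},{"grip": 0.42,"xyz": [48,0,0],"angular": [0,0,0]},{"grip": 0.4,"xyz": [48,0,0],"angular": [0,0,0]},{"grip": 0.38,"xyz": [48,0,0],"angular": [0,0,0]},{"grip": 0.37,"xyz": [48,0,0],"angular": [0,0,0]},{"grip": 0.37,"xyz": [48,0,0],"angular": [0,0,0]}])

```text
time_s: 5.9
tcp_pos: [0.5022, -0.0389, 0.0819]
ee_rot: [[-0.058, -0.998, -0.001], [-0.998, 0.058, -0.0], [0.0, 0.001, -1.0]]
wrist_force: [-3.1, 1.0, 4.3]
gripper_width: 0.375
gripper_force: 14.0
```

move_arm(series=[{"grip": 0.37,"xyz": [0,0,0],"angular": [0,0,0]}])

```text
time_s: 6.0
tcp_pos: [0.5023, -0.039, 0.0819]
ee_rot: [[-0.059, -0.998, -0.001], [-0.998, 0.059, -0.0], [0.0, 0.001, -1.0]]
wrist_force: [-3.4, 0.8, 5.2]
gripper_width: 0.374
gripper_force: 14.1
```

B is stiff too. Now A.

move_arm(series=[{"grip": 0.5,"xyz": [0,0,0],"angular": [0,0,0]},{"grip": 0.6,"xyz": [0,0,0],"angular": [0,0,0]},{"grip": 0.6,"xyz": [24,0,0],"angular": [0,0,0]},{"grip": 0.6,"xyz": [48,0,0],"angular": [0,0,0]},{"grip": 0.5,"xyz": [48,0,0],"angular": [0,0,0]},{"grip": 0.42,"xyz": [48,0,0],"angular": [0,0,0]},{"grip": 0.4,"xyz": [48,0,0],"angular": [0,0,0]},{"grip": 0.38,"xyz": [48,0,0],"angular": [0,0,0]},{"grip": 0.37,"xyz": [48,0,0],"angular": [0,0,0]},{"grip": 0.37,"xyz": [48,0,0],"angular": [0,0,0]}])

```text
time_s: 7.0
tcp_pos: [0.4993, -0.0868, 0.0819]
ee_rot: [[-0.058, -0.998, -0.001], [-0.998, 0.058, -0.0], [0.0, 0.001, -1.0]]
wrist_force: [-3.5, 0.6, 3.7]
gripper_width: 0.378
gripper_force: 15.9
```

move_arm(series=[{"grip": 0.37,"xyz": [0,0,0],"angular": [0,0,0]}])

```text
time_s: 7.1
tcp_pos: [0.4993, -0.0869, 0.0819]
ee_rot: [[-0.059, -0.998, -0.001], [-0.998, 0.059, -0.0], [0.0, 0.001, -1.0]]
wrist_force: [-3.7, 0.8, 4.6]
gripper_width: 0.376
gripper_force: 16.1
```

A is stiff. Now D.

move_arm(series=[{"grip": 0.5,"xyz": [0,0,0],"angular": [0,0,0]},{"grip": 0.6,"xyz": [0,0,0],"angular": [0,0,0]},{"grip": 0.6,"xyz": [-35,0,0],"angular": [0,0,0]},{"grip": 0.6,"xyz": [-70,0,0],"angular": [0,0,0]},{"grip": 0.6,"xyz": [-105,0,0],"angular": [0,0,0]},{"grip": 0.6,"xyz": [-137,0,0],"angular": [0,0,0]},{"grip": 0.5,"xyz": [-137,0,0],"angular": [0,0,0]},{"grip": 0.42,"xyz": [-137,0,0],"angular": [0,0,0]},{"grip": 0.4,"xyz": [-137,0,0],"angular": [0,0,0]},{"grip": 0.38,"xyz": [-137,0,0],"angular": [0,0,0]}])

```text
time_s: 8.1
tcp_pos: [0.5077, 0.0488, 0.0816]
ee_rot: [[-0.061, -0.998, -0.001], [-0.998, 0.061, 0.0], [0.0, 0.001, -1.0]]
wrist_force: [-1.1, 0.7, 0.2]
gripper_width: 0.4
gripper_force: 0.8
```

move_arm(series=[{"grip": 0.37,"xyz": [0,0,0],"angular": [0,0,0]},{"grip": 0.37,"xyz": [0,0,0],"angular": [0,0,0]},{"grip": 0.37,"xyz": [0,0,0],"angular": [0,0,0]}])

```text
time_s: 8.4
tcp_pos: [0.5079, 0.0491, 0.082]
ee_rot: [[-0.059, -0.998, 0.0], [-0.998, 0.059, -0.0], [0.0, -0.0, -1.0]]
wrist_force: [-1.2, -0.3, 2.3]
gripper_width: 0.371
gripper_force: 3.5
```

D is weak (3.5 N). I'll squeeze it home and lift.

move_arm(series=[{"grip": 0.32,"xyz": [0,0,0],"angular": [0,0,0]},{"grip": 0.27,"xyz": [0,0,0],"angular": [0,0,0]},{"grip": 0.22,"xyz": [0,0,0],"angular": [0,0,0]},{"grip": 0.22,"xyz": [0,0,0],"angular": [0,0,0]},{"grip": 0.22,"xyz": [0,0,0],"angular": [0,0,0]}])

```text
time_s: 8.9
tcp_pos: [0.5084, 0.0496, 0.0828]
ee_rot: [[-0.058, -0.998, 0.001], [-0.998, 0.058, -0.0], [0.0, -0.001, -1.0]]
wrist_force: [-2.4, -0.4, 7.9]
gripper_width: 0.272
gripper_force: 30.0
```

move_arm(series=[{"grip": 0.2,"xyz": [0,0,-6],"angular": [0,0,0]},{"grip": 0.2,"xyz": [0,0,-15],"angular": [0,0,0]},{"grip": 0.2,"xyz": [0,0,-30],"angular": [0,0,0]},{"grip": 0.2,"xyz": [0,0,-60],"angular": [0,0,0]},{"grip": 0.2,"xyz": [0,0,-90],"angular": [0,0,0]}])

```text
time_s: 9.4
tcp_pos: [0.5077, 0.0496, 0.1726]
ee_rot: [[-0.059, -0.998, -0.001], [-0.998, 0.059, -0.0], [0.0, 0.001, -1.0]]
wrist_force: [0.3, -0.9, -1.1]
gripper_width: 0.268
gripper_force: 29.9
```

move_arm(series=[{"grip": 0.2,"xyz": [-40,-1,0],"angular": [0,0,0]},{"grip": 0.2,"xyz": [-85,-2,0],"angular": [0,0,0]},{"grip": 0.2,"xyz": [-130,-3,0],"angular": [0,0,0]},{"grip": 0.2,"xyz": [-175,-4,0],"angular": [0,0,0]},{"grip": 0.2,"xyz": [-210,-5,15],"angular": [0,0,0]},{"grip": 0.2,"xyz": [-235,-5,50],"angular": [0,0,0]},{"grip": 0.2,"xyz": [-235,-5,85],"angular": [0,0,0]},{"grip": 0.2,"xyz": [-235,-5,105],"angular": [0,0,0]},{"grip": 0.2,"xyz": [-235,-5,112],"angular": [0,0,0]},{"grip": 0.2,"xyz": [-235,-5,112],"angular": [0,0,0]}])

```text
time_s: 10.4
tcp_pos: [0.5266, 0.2837, 0.0591]
ee_rot: [[-0.059, -0.998, -0.001], [-0.998, 0.059, -0.001], [0.001, 0.001, -1.0]]
wrist_force: [-0.5, -0.1, 0.5]
gripper_width: 0.265
gripper_force: 29.9
```

Run:
```python
from station import r
from h import *
s=r.sense();d=r.capture("scene");im=d["img"];print(s["tcp_pos"],s["wrist_force"],s["gripper_width"],s["gripper_force"])
b=cv2.resize(im[120:260,140:330],None,fx=4,fy=4,interpolation=cv2.INTER_CUBIC)
cv2.imwrite("pics/s5.png",cv2.convertScaleAbs(b,alpha=1.5,beta=10)[...,::-1])
```

```text
[0.52663504 0.28369071 0.05912201] [-0.49180015 -0.13007136  0.4836206 ] 0.26517686824664044 29.923681318759918
```

View pics/s5.png

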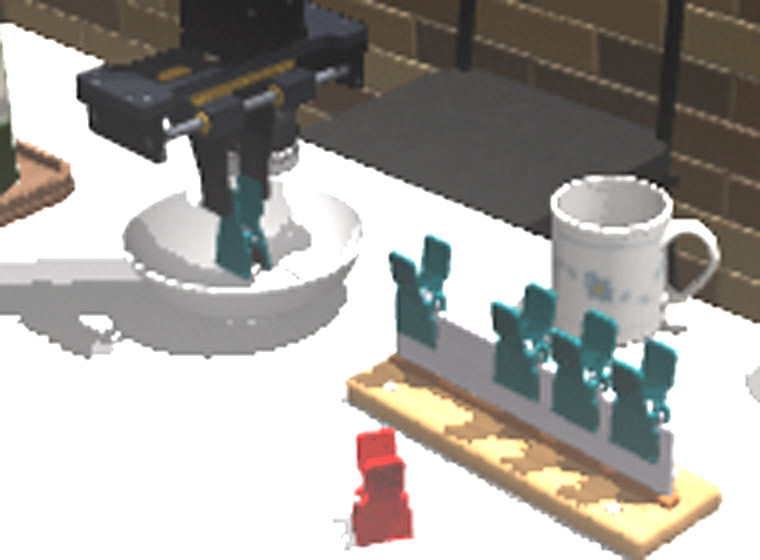

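The scene shows the clip held inside the bowl at (240,240) and the other four still upright. I'll release it and go to E.

move_arm(series=[{"grip": 0.4,"xyz": [0,0,0],"angular": [0,0,0]},{"grip": 0.6,"xyz": [0,0,0],"angular": [0,0,0]},{"grip": 0.65,"xyz": [0,0,0],"angular": [0,0,0]},{"grip": 0.65,"xyz": [0,0,-20],"angular": [0,0,0]},{"grip": 0.65,"xyz": [0,0,-60],"angular": [0,0,0]},{"grip": 0.65,"xyz": [40,2,-90],"angular": [0,0,0]},{"grip": 0.65,"xyz": [90,4,-90],"angular": [0,0,0]},{"grip": 0.65,"xyz": [140,5,-90],"angular": [0,0,0]},{"grip": 0.65,"xyz": [188,5,-90],"angular": [0,0,0]},{"grip": 0.65,"xyz": [188,5,-90],"angular": [0,0,0]}])

```text
time_s: 11.45
tcp_pos: [0.5094, 0.092, 0.1506]
ee_rot: [[-0.065, -0.998, -0.0], [-0.998, 0.065, -0.0], [0.0, 0.0, -1.0]]
wrist_force: [0.3, 0.7, 0.1]
gripper_width: 0.651
gripper_force: 0.0
```

move_arm(series=[{"grip": 0.6,"xyz": [0,0,25],"angular": [0,0,0]},{"grip": 0.6,"xyz": [0,0,50],"angular": [0,0,0]},{"grip": 0.6,"xyz": [0,0,68],"angular": [0,0,0]},{"grip": 0.5,"xyz": [0,0,68],"angular": [0,0,0]},{"grip": 0.42,"xyz": [0,0,68],"angular": [0,0,0]},{"grip": 0.4,"xyz": [0,0,68],"angular": [0,0,0]},{"grip": 0.38,"xyz": [0,0,68],"angular": [0,0,0]},{"grip": 0.37,"xyz": [0,0,68],"angular": [0,0,0]},{"grip": 0.37,"xyz": [0,0,68],"angular": [0,0,0]}])

```text
time_s: 12.35
tcp_pos: [0.5116, 0.0969, 0.0829]
ee_rot: [[-0.058, -0.998, 0.002], [-0.998, 0.058, 0.001], [-0.001, -0.002, -1.0]]
wrist_force: [-0.5, 0.3, 3.9]
gripper_width: 0.37
gripper_force: 3.3
```

E is weak as well.

move_arm(series=[{"grip": 0.32,"xyz": [0,0,0],"angular": [0,0,0]},{"grip": 0.27,"xyz": [0,0,0],"angular": [0,0,0]},{"grip": 0.22,"xyz": [0,0,0],"angular": [0,0,0]},{"grip": 0.22,"xyz": [0,0,0],"angular": [0,0,0]},{"grip": 0.2,"xyz": [0,0,0],"angular": [0,0,0]},{"grip": 0.2,"xyz": [0,0,-6],"angular": [0,0,0]},{"grip": 0.2,"xyz": [0,0,-15],"angular": [0,0,0]},{"grip": 0.2,"xyz": [0,0,-30],"angular": [0,0,0]},{"grip": 0.2,"xyz": [0,0,-60],"angular": [0,0,0]},{"grip": 0.2,"xyz": [0,0,-90],"angular": [0,0,0]}])

```text
time_s: 13.35
tcp_pos: [0.5103, 0.0962, 0.1726]
ee_rot: [[-0.059, -0.998, -0.001], [-0.998, 0.059, -0.001], [0.001, 0.001, -1.0]]
wrist_force: [1.3, -0.7, 0.3]
gripper_width: 0.269
gripper_force: 29.9
```

Run:
```python
from station import r
from h import *
c=r.capture("top");m=cv2.inRange(cv2.cvtColor(c["img"],cv2.COLOR_RGB2HSV),(80,60,20),(105,255,255))
n,l,st,ce=cv2.connectedComponentsWithStats(m)
for i in range(1,n):
    if st[i,4]>5 and 150<ce[i][0]<350 and 190<ce[i][1]<260: print(st[i],ce[i],back(c,ce[i],.03)[0])
```

```text
[288 223   8   2  15] [291.73333333 223.46666667] [0.5255716  0.00769811 0.03      ]
[307 224   8   2  16] [310.5 224.5] [ 0.52275078 -0.04334644  0.03      ]
[325 225   9   2  17] [328.76470588 225.52941176] [ 0.51994866 -0.09288486  0.03      ]
[286 226   4   4   7] [287.57142857 227.28571429] [0.51515806 0.01903017 0.03      ]
[291 226   7   4  15] [294.2 227.6] [0.51430464 0.00098728 0.03      ]
[303 227  14  11  84] [309.66666667 232.55952381] [ 0.50083183 -0.04100011  0.03      ]
[321 228  13  11  82] [327.57317073 233.6097561 ] [ 0.49800775 -0.08949408  0.03      ]
[285 231  13   6  49] [291.14285714 233.3877551 ] [0.49855622 0.00930655 0.03      ]
```

move_arm(series=[{"grip": 0.2,"xyz": [-45,-1,0],"angular": [0,0,0]},{"grip": 0.2,"xyz": [-90,-3,0],"angular": [0,0,0]},{"grip": 0.2,"xyz": [-130,-5,0],"angular": [0,0,0]},{"grip": 0.2,"xyz": [-150,-6,20],"angular": [0,0,0]},{"grip": 0.2,"xyz": [-150,-6,50],"angular": [0,0,0]},{"grip": 0.2,"xyz": [-150,-6,80],"angular": [0,0,0]},{"grip": 0.2,"xyz": [-150,-6,95],"angular": [0,0,0]},{"grip": 0.2,"xyz": [-150,-6,104],"angular": [0,0,0]},{"grip": 0.2,"xyz": [-150,-6,104],"angular": [0,0,0]}])

```text
time_s: 14.3
tcp_pos: [0.5251, 0.2455, 0.0667]
ee_rot: [[-0.059, -0.998, -0.002], [-0.998, 0.059, -0.002], [0.002, 0.002, -1.0]]
wrist_force: [0.4, -1.2, 0.3]
gripper_width: 0.264
gripper_force: 29.9
```

move_arm(series=[{"grip": 0.4,"xyz": [0,0,0],"angular": [0,0,0]},{"grip": 0.6,"xyz": [0,0,0],"angular": [0,0,0]},{"grip": 0.65,"xyz": [0,0,0],"angular": [0,0,0]},{"grip": 0.65,"xyz": [0,0,-20],"angular": [0,0,0]},{"grip": 0.65,"xyz": [0,0,-60],"angular": [0,0,0]},{"grip": 0.65,"xyz": [0,0,-105],"angular": [0,0,0]},{"grip": 0.65,"xyz": [20,40,-150],"angular": [0,0,0]},{"grip": 0.65,"xyz": [40,90,-180],"angular": [0,0,0]},{"grip": 0.65,"xyz": [40,120,-180],"angular": [0,0,0]},{"grip": 0.65,"xyz": [40,120,-180],"angular": [0,0,0]}])

```text
time_s: 15.3
tcp_pos: [0.4005, 0.2122, 0.2515]
ee_rot: [[-0.057, -0.998, 0.004], [-0.998, 0.057, 0.006], [-0.006, -0.004, -1.0]]
wrist_force: [0.3, 0.3, -0.6]
gripper_width: 0.65
gripper_force: 0.0
```

Run:
```python
from station import r
from h import *
s=r.sense();print(s["tcp_pos"],s["wrist_force"])
d=r.capture("scene")["img"][120:270,140:400];t=r.capture("top")["img"][140:290,140:420]
a=cv2.resize(d,(520,300),interpolation=cv2.INTER_CUBIC);b=cv2.resize(t,(520,279),interpolation=cv2.INTER_CUBIC)
cv2.imwrite("pics/end.png",cv2.convertScaleAbs(np.vstack([a,b]),alpha=1.4,beta=5)[...,::-1])
```

```text
[0.40048777 0.21217625 0.2515016 ] [ 0.2750784   0.26730871 -0.5843396 ]
```

View pics/end.png

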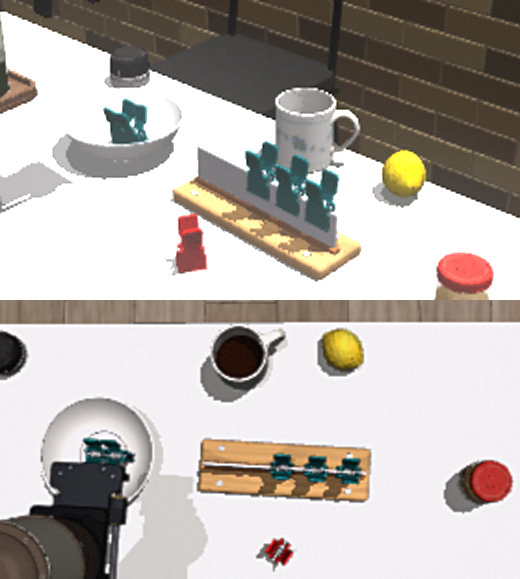

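The final view shows two clips in the bowl at (125,120), three still upright on the strip, and the mug, lemon and jar unmoved. The gripper is clear of everything.

```bash
python3 -c "
from station import r
print(r.finish_job())"
```

```text
the job is handed in; nothing more can be done
None
```

I handed in the job at about 15 s: the two weak clips are in the white bowl, the three stiff ones are still upright on the strip, and the jar, mug and lemon look unmoved.

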